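Draw the blue-capped vial from the sample drawer and hold it tipped for inspection

TASK

Pull the drawer of the little sample cabinet at least 10 cm open by its handle, draw the blue-capped vial up out of its rack, and hold it in the gripper at least 15 cm above the bench, tipped about 45 degrees from upright with its cap still the higher end, so that its underside can be inspected. Finish while still holding it there motionless: do not put it down or let go. Leave the drawer open, the two black-capped vials standing in their holes, and the timer, bottle and beaker where they are.

Things in the scene. Friction and masses are not known exactly. Their poses are not given: they have to be found in the camera images.
- sample_cabinet: white low cabinet fixed on the bench, 240 (x, depth) x 240 (y, width) x 100 mm high, with one grey-fronted drawer. Origin: centre of its underside, on the bench; its own -x axis points out of the drawer front towards the robot, y along the front, z up. Position and yaw vary. The flat top is 100 mm above the bench; the front face lies at x = -120 mm.
- sample_cabinet_drawer0 (a joint): how far the drawer is pulled out, m: 0 shut, at most 0.165. It slides along the cabinet's -x axis with about 1 N of friction and slight damping (4 N s/m), and stays where it is left. It starts shut.
- sample_cabinet_drawer0_handle (a point): middle of the drawer's steel bar handle; it moves with the drawer. The round bar, 11 mm thick and 120 mm long, runs along the cabinet's y axis on two 8 mm posts 102 mm apart, its centre line 35 mm in front of the drawer face and 62 mm above the bench; it can be pinched from above.
- rack_mid (a point): centre of the top face of the yellow rack block (54 x 174 x 17 mm) fixed on the drawer floor; it moves with the drawer. Height 39 mm above the bench; 108.5 mm behind the handle's bar along the cabinet's x axis. Three round 27 mm holes, 14 mm deep, lie in a row along the cabinet's y axis at -60, 0 and +60 mm from this point. The inner side of the drawer front is 52 mm in front of this point; the drawer's side walls are 99 mm to either side and end 78 mm above the bench.
- vial_c: the vial to take: small white-labelled sample vial with a BLUE cap, diameter 23 mm, 48 mm tall (cap: the top 11 mm, 21 mm wide), 20 g times 0.7 to 1.4. Origin: centre of its underside; z along it towards the cap. It starts upright in one of the three holes (which one varies), underside 25 mm above the bench, so 34 mm of it stands above the rack.
- vial_a: one of two sample vials with a BLACK cap, same size, origin and axes as the blue-capped one; stands in another hole of the rack. To be left standing there.
- vial_b: the other black-capped sample vial, same size, origin and axes; stands in the remaining hole. To be left standing there.
- timer: loose white lab timer, 60 x 60 x 22 mm, lying on the middle of the cabinet top. Origin: centre of its underside. Leave alone.
- bottle_g: loose reagent bottle with blue cap, 54 mm wide, 106 mm tall, on the bench beside the cabinet (its +y side). Origin: centre of its underside. Leave alone.
- beaker_50: loose small clear beaker, 52 mm wide, 66 mm tall, on the bench beside the cabinet (its -y side). Origin: centre of its underside. Leave alone.

How it is judged:
On the way, in this order (a step that is already met when the one before it is completed fails the run):
1. the drawer is pulled at least 10 cm open, all vials still in the rack (value of joint sample_cabinet_drawer0 above 0.098 m and height (world z) of vial_c below 0.045 m), for 0.2 s.
2. the blue-capped vial is drawn clear of the rack by the gripper (height (world z) of vial_c above 0.06 m and contact force between the fingers and vial_c above 0.3 N), for 0.2 s.
At the end, for the whole second after the job is handed in: Blue-capped vial held by the fingers, at rest, underside at least 14.5 cm up, 30 to 60 degrees from upright, cap up, clear of the cabinet; drawer at least 9 cm open; black-capped vials in their holes, within 0.2 rad of upright; timer, bottle, beaker within 4 cm of their starts (height (world z) of vial_c above 0.145 m and angle between vial_c's own z axis and vertical between 0.524 and 1.047 rad and contact force between the fingers and vial_c above 0.3 N and contact force between vial_c and sample_cabinet below 0.1 N and linear speed of vial_c below 0.03 m/s and angular speed of vial_c below 0.3 rad/s and value of joint sample_cabinet_drawer0 above 0.09 m and height (world z) of each of vial_a, vial_b below 0.035 m and angle between each of vial_a, vial_b's own z axis and vertical below 0.2 rad and horizontal distance between each of vial_a, vial_b and rack_mid below 0.072 m and distance of each of timer, bottle_g, beaker_50 from where it was at the start of the episode below 0.04 m); the arm keeps its last pose, push and grip.
It fails at once if a black-capped vial is lifted out or tipped over (height (world z) of any of vial_a, vial_b above 0.055 m or angle between any of vial_a, vial_b's own z axis and vertical above 0.6 rad).
It fails at once if the timer, bottle or beaker is pushed away or knocked over (distance of any of timer, bottle_g, beaker_50 from where it was at the start of the episode above 0.05 m or angle between any of timer, bottle_g, beaker_50's own z axis and vertical above 0.5 rad).
It also fails if it takes over 56 s, if anything falls off the work surface, if the arm or the gripper's body presses on something with over 40 N, if the wrist force passes 120 N, or if a joint passes its speed limit or range.

ROBOT

A 6-joint arm with a two-finger parallel gripper is mounted at the origin on a cart in front of the work surface, level with it; the furniture and walls round the work are solid. World frame = base frame: x ahead of the robot, y to its left, z up, the work surface at z = 0. Lengths are in m, angles in rad, forces in N, time in s.
With the tool pointing down it reaches from about 0.325 to 0.9 m from the base axis. Payload 6.1 kg.
Tool frame: the origin (TCP) lies midway between the tips of the shut fingers; the grasp point (between the pads) lies arm.grip_point_offset behind it (arm.grip_point_offset is the distance from the TCP to the grasp point, in m); z points along the fingers, y is the direction in which the jaws open and shut (so a half turn about z gives the same grasp; the last joint's range is limited). The gripper opens to 87 mm and grips with 3 to 60 N. Pads are 19 mm wide; open, the fingers measure 117 mm over their backs; the gripper's body (75 mm by 190 mm) begins 51 mm behind the grasp point.
Start: joints at [-1.431, 0.22, 1.526, -0, 1.395, -0.126], TCP at [0.164, -0.603, 0.223] pointing down, gripper open.
Joint ranges: [-2.98, 2.98], [-0.91, 2.08], [0.09, 2.57], [-1.24, 4.39], [0.2, 2.65], [-2.68, 2.68]. Speed limits (rad/s): [2.57, 2.57, 3.01, 3.14, 3.14, 3.14].

INTERFACE

Orientations are given as a unit quaternion [x, y, z, w].
In Python, from workcell import arm, imaging, hand_in gives the robot as it stands. The module is installed in compiled form; this text tells all that it offers. Calls block until the motion is done:
- arm.move_ptp(position, orientation): joint-space move of the TCP to a pose.
- arm.move_linear(position, rotation=None, v=0.15, stop_force=None): straight line of the TCP; rotation=None keeps the orientation; v is the mean speed in m/s. With stop_force (N) it stops when the force on the tool has changed by that much, and returns True; else False.
- arm.movej(angles): joint-space move.
- arm.gripper_to(opening, effort=None): finger opening in m; effort is the grip in N (None keeps the last); returns when the fingers have stopped.
- arm.pause(seconds).
- arm.ik(position, orientation): joint angles nearest the present ones, or None.
- arm.state(): the state.
- imaging.get_image(name): name is "scene" or "side" or "wrist"; returns a dict with "image" (400x640x3 uint8, red, green, blue), "intrinsics" (3x3 intrinsics, pixels), "dist" ([k1, k2, p1, p2, k3] as OpenCV has them; the pictures are not rectified), "extrinsics" (4x4, takes a point from camera to world coordinates). Camera axes: x right, y up, looking along -z (the intrinsics and any distortion apply to the point x, -y, -z); pixel columns grow to the right and rows downward; lengths in m; the calibration is good to about 2 mm. A picture is of the moment at which its call begins. There is no depth.
A pose or a line that the arm cannot do raises arm.IKError and nothing moves.
- hand_in(): hands the job in, once; it reports no verdict.
The state is a dict: "time": time; "joint_positions": joint angles; "joint_vel": joint speeds; "joint_torque": joint torques, N m; "tool_pos": TCP position; "eef_rot": TCP orientation; "wrist_force": force on the tool from outside, world axes, zero at the start; "ft_torque": the same for the moment, N m; "width": finger opening in m.
Only numpy, scipy, OpenCV 4.12 (cv2) and the standard library are available. Lean on these libraries where they do the work, as an engineer would, in place of code of your own. Each camera call takes 0.05 s, during which the arm holds its last target. There are 200 camera calls.

## Working session

There is one attempt and no reset: what is moved stays moved. The work goes in short steps, each a Python script; the robot and the scene stay as the last script left them, time stands still between calls to the robot, and variables do not carry over. Pictures are saved under pics/ and viewed, about 8 in all and at most 12, crops included, and the job is handed in when it is done.

```bash
mkdir -p pics
python3 - <<'E'
from workcell import arm, imaging
import cv2,numpy as np
for n in ["scene","side"]:
    d=imaging.get_image(n); cv2.imwrite(f"pics/{n}0.png",d["image"][...,::-1])
    print(n,d["intrinsics"].tolist(),d["dist"],np.round(d["extrinsics"],3).tolist())
print(arm.grip_point_offset,arm.state())
E
```

```text
scene [[401.89085417701966, 0.0, 324.72862140325424], [0.0, 401.89085417701966, 195.06632933668357], [0.0, 0.0, 1.0]] [-0.03896343  0.          0.          0.          0.        ] [[-0.363, -0.397, 0.843, 1.412], [0.932, -0.168, 0.322, 0.41], [0.014, 0.902, 0.431, 0.457], [0.0, 0.0, 0.0, 1.0]]
side [[419.7029063041317, 0.0, 317.1298714748385], [0.0, 419.7029063041317, 202.773315754009], [0.0, 0.0, 1.0]] [-0.0824146  0.         0.         0.         0.       ] [[0.99, -0.113, 0.09, 0.767], [0.144, 0.825, -0.547, -0.383], [-0.013, 0.554, 0.832, 0.868], [0.0, 0.0, 0.0, 1.0]]
0.0187 {'time': 0.1, 'joint_positions': array([-1.43111856e+00,  2.21183849e-01,  1.52751880e+00,  1.71221215e-06,
        1.39468892e+00, -1.26083798e-01]), 'joint_vel': array([ 4.97180521e-04, -1.97719999e-03, -1.99139653e-03,  1.36499002e-03,
        2.79337937e-04,  8.39459328e-05]), 'joint_torque': array([ 8.93053311e-04, -4.95948923e+01, -3.88516974e+01,  7.00492272e-02,
        5.15565032e-02, -4.80631684e-05]), 'tool_pos': array([ 0.16407942, -0.60248836,  0.22151229]), 'eef_rot': array([ 9.91183951e-01,  1.32489874e-01, -5.27084001e-06, -8.99441890e-04]), 'wrist_force': array([-0.31760724, -0.11421845, -0.72894304]), 'ft_torque': array([ 0.04774815, -0.01078459, -0.01486617]), 'width': 0.08700437785767492}
```

View pics/scene0.png

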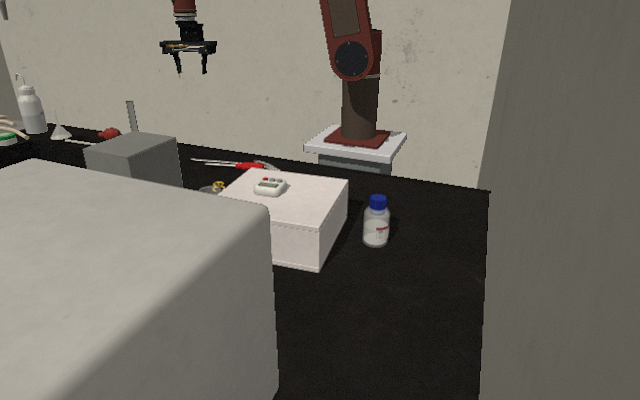

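View pics/side0.png

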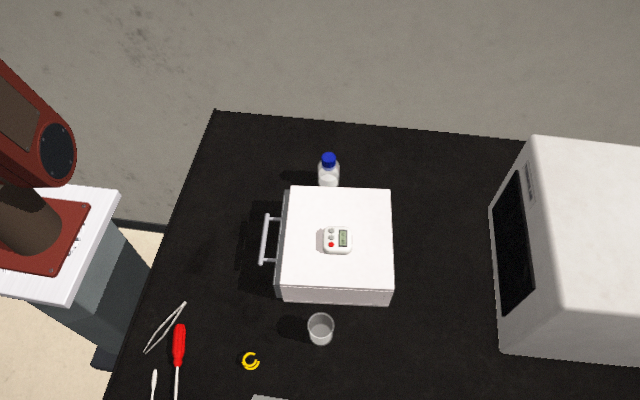

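The side view shows the cabinet top with corners near (290,186), (390,188), (394,290) and (283,288). The handle bar runs from (267,215) to (262,264), with the bottle behind at (328,170) and the beaker at (320,328).

```bash
cat > h.py <<'E'
from workcell import arm, imaging, hand_in
import cv2,numpy as np
from scipy.spatial.transform import Rotation as R
def pix2plane(d,uv,z):
    p=cv2.undistortPoints(np.array([uv],float).reshape(-1,1,2),d["intrinsics"],np.array(d["dist"])).reshape(-1,2)
    T=d["extrinsics"]; r=np.c_[p[:,0],-p[:,1],-np.ones(len(p))]@T[:3,:3].T
    return T[:3,3]+r*((z-T[2,3])/r[:,2])[:,None]
def project(d,P):
    T=np.linalg.inv(d["extrinsics"]); c=np.atleast_2d(P)@T[:3,:3].T+T[:3,3]
    c=c*[1,-1,-1]
    return cv2.projectPoints(c,np.zeros(3),np.zeros(3),d["intrinsics"],np.array(d["dist"]))[0].reshape(-1,2)
def down(yaw,tilt=0):
    "tool z down, tool x along direction yaw (horizontal), then y = jaws"
    x=np.array([np.cos(yaw),np.sin(yaw),0]); z=np.array([0,0,-1.]); 
    return R.from_matrix(np.c_[x,np.cross(z,x),z])
E
python3 - <<'E'
from h import *
d=imaging.get_image("side")
P=pix2plane(d,[(290,186),(390,188),(394,290),(283,288)],.1);print(P.round(3),P.mean(0))
print([np.linalg.norm(P[i]-P[i-1]).round(3) for i in range(4)])
H=pix2plane(d,[(267,215),(262,264)],.062);print(H.round(3),np.linalg.norm(H[0]-H[1]))
print(np.degrees(np.arctan2(*(H[0]-H[1])[[1,0]]))-90)
for a in (0,1,2,3):
  v=P[a]-P[a-1];print(np.degrees(np.arctan2(v[1],v[0])))
print(pix2plane(d,[(320,342),(328,185)],0))
E
```

```text
[[ 0.616  0.158  0.1  ]
 [ 0.84   0.183  0.1  ]
 [ 0.86  -0.06   0.1  ]
 [ 0.646 -0.085  0.1  ]] [0.74075866 0.04884307 0.1       ]
[np.float64(0.245), np.float64(0.225), np.float64(0.243), np.float64(0.215)]
[[ 0.571  0.097  0.062]
 [ 0.586 -0.024  0.062]] 0.12202878112079811
7.006875832087914
97.08945380980738
6.359384453872463
-85.2895584763181
-173.22781904077868
[[ 7.27833927e-01 -1.51921779e-01  0.00000000e+00]
 [ 6.92370283e-01  2.44319149e-01  1.11022302e-16]]
```

Cabinet yaw comes out near 6.8° and handle middle near (0.578, 0.037). The measured bar length of 122 mm fits the given 120 mm. Next I go above the handle and take a close look.

Run:
```python
from h import *
y=np.radians(6.8); h=np.array([.578,.037])
for s in (90,-90):
    q=down(y+np.radians(s)).as_quat(); print(s,arm.ik([*h,.2],q),arm.ik([*(h-.15*np.array([np.cos(y),np.sin(y)])),.045],q))
# tilt test
r=None
for s in (90,-90):
  for t in (45,-45):
    q=(R.from_rotvec(np.radians(t)*np.array([-np.sin(y),np.cos(y),0]))*down(y+np.radians(s))).as_quat()
    for x in (.45,.55): print(s,t,x,arm.ik([x,.04,.28],q))
```

```text
90 [-7.22018174e-02  1.28514248e-01  1.67374081e+00 -4.44089210e-16
  1.33933760e+00 -1.90884207e-01] [-1.39235292e-01 -3.49672874e-02  2.16452521e+00 -4.44089210e-16
  1.01203473e+00 -2.57917681e-01]
-90 None None
90 45 0.45 [-0.01436199  0.41232524  1.36939259 -0.11144612  2.13801109 -0.15440978]
90 45 0.55 [-0.01254315  0.65747317  1.02776222 -0.11769086  2.23406744 -0.16572746]
90 -45 0.45 None
90 -45 0.55 [-0.22013431 -0.6109862   2.31733786  0.36748293  0.7130845  -0.52755254]
-90 45 0.45 None
-90 45 0.55 None
-90 -45 0.45 None
-90 -45 0.55 [-0.22013431 -0.6109862   2.31733786  0.36748293  0.7130845   2.61404012]
```

Run:
```python
from h import *
y=np.radians(6.8); c=np.array([np.cos(y),np.sin(y)]);h=np.array([.578,.037])
arm.move_ptp([*h,.24],down(y+np.pi/2).as_quat())
arm.gripper_to(.024,20)
d=imaging.get_image("wrist"); cv2.imwrite("pics/w1.png",d["image"][...,::-1])
print(project(d,[[*h,.062],[*(h+.06*np.array([-c[1],c[0]])),.062],[*(h-.06*np.array([-c[1],c[0]])),.062]]))
print(arm.state()["tool_pos"],arm.state()["time"],arm.state()["width"])
```

```text
[[317.04889732 179.76743591]
 [317.10270388 123.60298434]
 [316.99815641 230.58072568]]
[0.57798828 0.0370055  0.23998664] 4.1167 0.02418213701665731
```

View pics/w1.png

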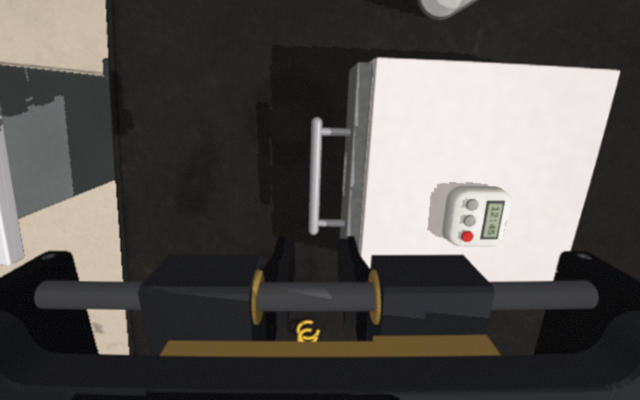

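The wrist view shows the bar from about (317,119) to (314,234), within a few pixels of the prediction. The two posts are at rows 131 and 223. I'll use this measurement.

Run:
```python
from h import *
d=imaging.get_image("wrist")
H=pix2plane(d,[(317,120),(313.5,233)],.062); print(H,np.linalg.norm(H[0]-H[1]),H.mean(0))
v=H[0]-H[1]; print(np.degrees(np.arctan2(v[1],v[0]))-90)
P=pix2plane(d,[(374,58),(618,70)],.1);v=P[1]-P[0];print(P,np.linalg.norm(v),np.degrees(np.arctan2(v[1],v[0])))
```

```text
[[ 0.57035446  0.10018944  0.062     ]
 [ 0.58145984 -0.0260469   0.062     ]] 0.1267238813965398 [0.57590715 0.03707127 0.062     ]
5.027531327987546
[[0.61318787 0.16093815 0.1       ]
 [0.83609729 0.18090987 0.1       ]] 0.22380232309053857 5.119783573348796
```

Run:
```python
from h import *
y=np.radians(5.5); c=np.array([np.cos(y),np.sin(y)]);h=np.array([.5755,.037])
q=down(y+np.pi/2).as_quat()
arm.move_linear([*h,.10],q)
print(arm.move_linear([*h,.046],v=.06,stop_force=8),arm.state()["tool_pos"])
arm.gripper_to(0.0,30)
s=arm.state();print(s["width"],s["wrist_force"],s["time"])
if .008<s["width"]<.014:
    p=s["tool_pos"]; 
    print(arm.move_linear([*(p[:2]-.148*c),p[2]],v=.08,stop_force=40))
    s=arm.state();print(s["tool_pos"],s["width"],s["wrist_force"],s["time"])
    d=imaging.get_image("side"); cv2.imwrite("pics/s2.png",d["image"][...,::-1])
```

```text
False [0.57593453 0.03699296 0.04644803]
0.009991839914275467 [-0.29120682  0.12350696  1.20645863] 6.725
False
[0.42718545 0.0239212  0.04634047] 0.010027862889954282 [-0.11906722  6.72952636  6.66100416] 8.7167
```

View pics/s2.png

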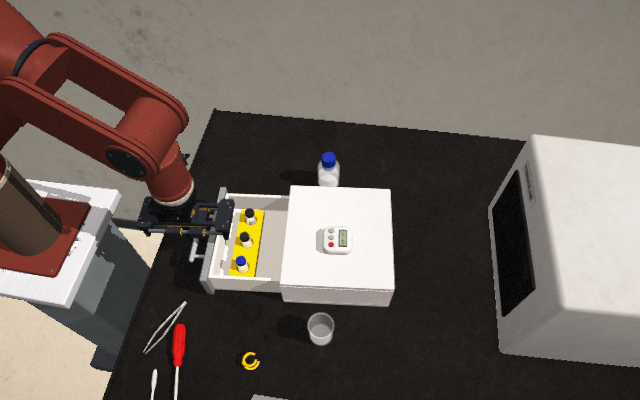

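The drawer is open with all vials standing. The blue cap is at (241,261), in the -y hole. I release the handle, rise and look at the vial from above.

Run:
```python
from h import *
p=arm.state()["tool_pos"]
d=imaging.get_image("side")
print(pix2plane(d,[(241,260),(247,239),(251,214)],.073))
y=np.radians(6.3); c=np.array([np.cos(y),np.sin(y)]); n=np.array([-c[1],c[0]])
v=p[:2]+.1085*c-.06*n; print(v)
arm.gripper_to(.026)
arm.move_linear([*p[:2],.20])
arm.gripper_to(.045)
arm.move_linear([*v,.20],down(y+np.pi/2).as_quat())
d=imaging.get_image("wrist"); cv2.imwrite("pics/w2.png",d["image"][...,::-1])
print(project(d,[[*v,.073],[*(v+.06*n),.073]]),arm.state()["time"])
```

```text
[[ 0.54298712 -0.02584146  0.073     ]
 [ 0.54384762  0.02493949  0.073     ]
 [ 0.53782999  0.08853631  0.073     ]]
[ 0.5416452  -0.02379891]
[[318.00117175 193.06888396]
 [318.13172522 128.00174048]] 12.3083
```

View pics/w2.png

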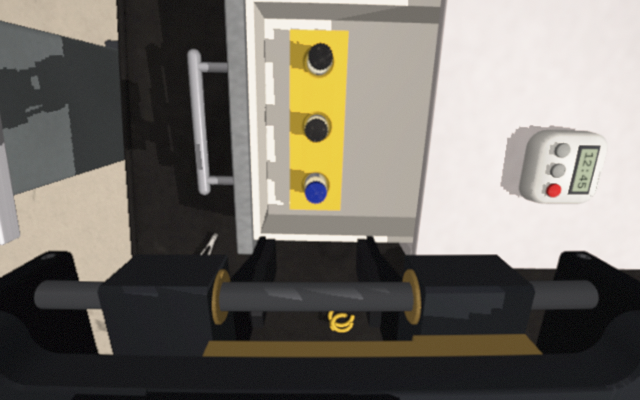

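The blue cap is centred at (316,191) and the middle black one at (316.5,127), both within about 2 px of the prediction. I apply that correction, then grasp, lift and tip.

Run:
```python
from h import *
d=imaging.get_image("wrist")
v=pix2plane(d,[(316,191)],.073)[0][:2]; print(v)
arm.move_linear([*v,.10])
print(arm.move_linear([*v,.044],v=.06,stop_force=6),arm.state()["tool_pos"])
arm.gripper_to(0.0,15)
s=arm.state();print(s["width"],s["wrist_force"],s["time"])
if s["width"]>.015:
    p=s["tool_pos"]
    arm.move_linear([p[0],p[1],.15],v=.08)
    arm.pause(.2)
    s=arm.state();print(s["tool_pos"],s["width"],s["time"])
    d=imaging.get_image("side"); cv2.imwrite("pics/s3.png",cv2.resize(d["image"][100:350,100:420,::-1],None,fx=2,fy=2))
```

```text
[ 0.53954942 -0.02196541]
False [ 0.53995497 -0.02202969  0.04441694]
0.02231693854581569 [0.29711986 0.2642707  0.44803344] 14.8
[ 0.53940706 -0.02191033  0.14954073] 0.02188195030333287 16.475
```

View pics/s3.png

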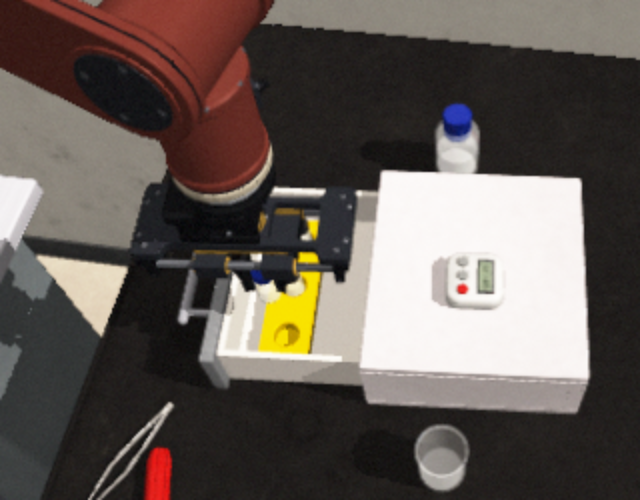

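The vial is held and its hole is empty. Next I lift it and tip it.

Run:
```python
from h import *
p=arm.state()["tool_pos"]; y=np.radians(6.3)
r=R.from_rotvec(np.radians(45)*np.array([-np.sin(y),np.cos(y),0]))*down(y+np.pi/2)
arm.move_linear([p[0],p[1],.32],v=.12)
arm.move_linear([.50,p[1],.30],r.as_quat(),v=.03)
arm.pause(1)
s=arm.state();print(s["tool_pos"],s["width"],s["time"],np.degrees(np.arccos(-R.from_quat(s["eef_rot"]).as_matrix()[2,2])),abs(s["joint_vel"]).max())
for n in ("side","wrist","scene"):
    d=imaging.get_image(n); cv2.imwrite(f"pics/{n}4.png",d["image"][...,::-1])
    print(n,project(d,[s["tool_pos"]]))
a,b=[cv2.imread(f"pics/{n}4.png") for n in("side","scene")]
cv2.imwrite("pics/both4.png",np.hstack([cv2.resize(a[80:330,100:300],None,fx=2,fy=2),cv2.resize(b[0:250,150:350],None,fx=2,fy=2)]))
```

```text
[ 0.50001111 -0.02192291  0.29998255] 0.02209367630250089 20.7167 44.99981342889593 0.0008175395554652937
side [[194.32347237 194.55826142]]
wrist [[317.79396128 255.74885806]]
scene [[294.70190274  74.7559381 ]]
```

View pics/both4.png

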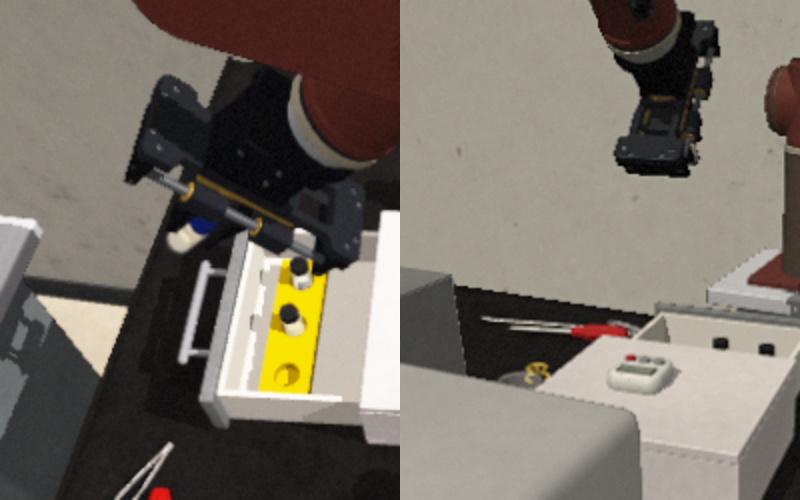

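View pics/wrist4.png

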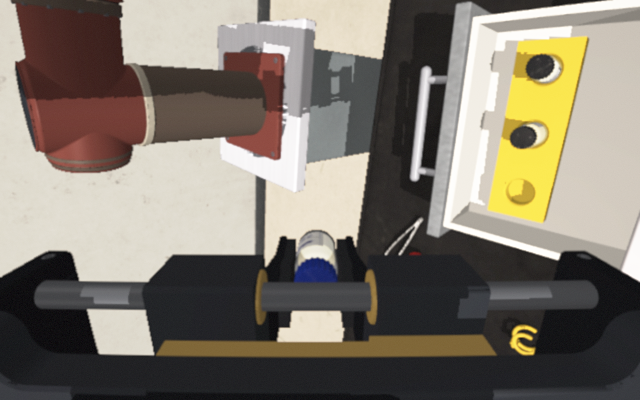

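The vial sits between the fingers along the tool axis, cap up at about (317,270) in the wrist view. Both black caps are upright, the drawer is open and the other items are undisturbed.

Run:
```python
from h import *
hand_in(); s=arm.state(); print(s["width"],s["time"])
```

```text
the job is handed in; nothing more can be done
the job is handed in; nothing more can be done
```

I pulled the drawer about 15 cm open by its handle, drew the blue-capped vial out of the -y hole, and handed in with the arm holding it still, tipped 45°. The hand-in gave no verdict.

**Last checks before hand-in:**
- **Hold:** the fingers stand 22 mm apart, which fits the 23 mm vial. The tool is at 45.0° and its tip at 0.30 m, so the vial's underside is at about 0.28 m. The joints were at rest, at about 21 s of the 56 s allowed.
- **Pictures:** the vial lies along the tool axis with its cap the higher end. The drawer is open, both black-capped vials stand in their holes, and the timer is in place. The bottle and beaker were last seen clearly in place just after the vial was lifted, and the arm only moved up and towards the robot after that.

**Checks that disagreed:**
- **Cabinet yaw:** the estimates ranged from 5° to 7°. This showed up as about 7 N of sideways force at the end of the drawer pull, with no visible effect.
- **Drawer opening:** I judged this from the arm's travel with the handle gripped (about 149 mm) and from the pictures. I did not measure it again after letting go of the handle.

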